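# Dig the gas-fitting spanner out of the bench bin and lay it in its cradle

### The job

The steel open-ended spanner lies at the bottom of the white bin, buried under a box of slides and two upturned gel trays. Set the slide box (keep it lid up and level, it is full) and both gel trays aside within the bin so that nothing covers the spanner, then lift the spanner out and lay it down, without dropping it, flat in both notches of the aluminium cradle with its jaw over the broad shelf. The box and the trays stay in the bin, and everything else on the bench stays where it is.

Things in the scene. Friction and masses are not known exactly. Their poses are not given: they have to be found in the camera images.
- bin: White open plastic bin, fixed to the bench, outside 260 (its x) by 420 (its y) by 60 mm high; walls and floor 5 mm thick. Origin: centre of its underside, on the bench.
- spanner_mid (a point): Grasp point half-way up the handle of the steel open-ended spanner, lying flat on the bin floor under the trays, roughly along the bin's x. 160 mm long, 12 mm thick, handle 16 mm wide (x = -70 to +50 mm), jaw head 36 mm wide (x = +48 to +90 mm). x points to the jaw, z up. About 0.22 kg, centre of mass 12 mm from here towards the jaw.
- spanner_jaw (a point): Centre of the spanner's jaw head, 70 mm along the spanner's x from spanner_mid.
- tray_a_mid (a point): Centre of a grey plastic gel casting tray, upside down: a channel 80 (x) by 60 (y) by 34 mm high, plate on top and walls down the long sides 4 mm thick, ends open. It starts on the bin floor astride the spanner's handle, x along the spanner. Grasp across the 60 mm. About 0.09 kg. Origin 17 mm above its underside.
- tray_b_mid (a point): Centre of the second gel tray, the same as the first; it starts end to end with it, 84 mm further along, over the spanner's jaw.
- slidebox_mid (a point): Centre of the white closed slide box, 100 (x) by 42 (y) by 46 mm high, about 0.2 kg; it starts standing on top of both trays, x along the spanner. Grasp across the 42 mm; the trays under it are wider than it is. Origin 23 mm above its underside.
- cradle_seat (a point): Best place for spanner_mid in the aluminium cradle, fixed to the bench: x along it to the broad shelf (jaw side), z up. Notched blocks 12 mm thick at x = -38 and +32 mm, 58 mm of finger room between; notches 26 mm wide (y), floors 6 mm below this point, 40 mm above the bench, sides 18 mm high. Shelf at x = 52 to 98 mm, top 4 mm below the notch floors. Base 190 x 70 x 8 mm.
- tipbox: Bystander: white pipette-tip box with a red top, 115 by 66 by 42 mm, on the bench near the cradle (the two may swap places). Origin under its centre.
- jar: Bystander: jar, 68 mm wide, 90 mm high, left of the bin. Origin under its centre.
- case: Bystander: red flat slide case 170 by 110 by 32 mm, left of the bin. Origin under its centre.
- pipette: Bystander: hand pipette lying on the bench beyond the cradle, about 240 mm long (its x) and 22 mm high. Origin under its middle.
Not all that is in view belongs to the job. Leave any pink look-alike of the part that bears slidebox_mid alone.

How it is judged:
On the way, in this order (a step that is already met when the one before it is completed fails the run):
1. the slide box and both trays are off the spanner, inside the bin, while the spanner still lies in the bin (x of slidebox_mid in the frame of bin between -0.125 and 0.125 m and y of slidebox_mid in the frame of bin between -0.205 and 0.205 m and z of each of slidebox_mid, tray_a_mid, tray_b_mid in the frame of bin below 0.12 m and x of tray_a_mid in the frame of bin between -0.125 and 0.125 m and y of tray_a_mid in the frame of bin between -0.205 and 0.205 m and x of tray_b_mid in the frame of bin between -0.125 and 0.125 m and y of tray_b_mid in the frame of bin between -0.205 and 0.205 m and (y of slidebox_mid in the frame of spanner_mid above 0.036 m or y of slidebox_mid in the frame of spanner_mid below -0.036 m or x of slidebox_mid in the frame of spanner_mid above 0.13 m or x of slidebox_mid in the frame of spanner_mid below -0.11 m) and (y of tray_a_mid in the frame of spanner_mid above 0.038 m or y of tray_a_mid in the frame of spanner_mid below -0.038 m or x of tray_a_mid in the frame of spanner_mid above 0.13 m or x of tray_a_mid in the frame of spanner_mid below -0.11 m) and (y of tray_b_mid in the frame of spanner_mid above 0.038 m or y of tray_b_mid in the frame of spanner_mid below -0.038 m or x of tray_b_mid in the frame of spanner_mid above 0.13 m or x of tray_b_mid in the frame of spanner_mid below -0.11 m) and y of spanner_mid in the frame of bin between -0.205 and 0.205 m and z of spanner_mid in the frame of bin below 0.03 m), for 0.2 s.
2. the spanner is lifted out, above the bin's rim (height (world z) of spanner_mid above 0.075 m), for 0.1 s.
At the end, for the whole second after the job is handed in: The spanner rests in both cradle notches, jaw over the shelf: spanner_mid -14 to +22 mm along, 6 mm across and 4 mm in height of cradle_seat, within 0.1 rad of its line and of level. The slide box (lid up, within 0.2 rad of level) and both trays are at rest inside the bin (x of spanner_mid in the frame of cradle_seat between -0.014 and 0.022 m and y of spanner_mid in the frame of cradle_seat between -0.006 and 0.006 m and z of spanner_mid in the frame of cradle_seat between -0.004 and 0.004 m and angle between the x axis of spanner_mid and the x axis of cradle_seat, either way round below 0.1 rad and x of spanner_jaw in the frame of cradle_seat above 0.05 m and angle between spanner_mid's own z axis and vertical below 0.1 rad and x of slidebox_mid in the frame of bin between -0.125 and 0.125 m and y of slidebox_mid in the frame of bin between -0.205 and 0.205 m and z of each of slidebox_mid, tray_a_mid, tray_b_mid in the frame of bin below 0.12 m and x of tray_a_mid in the frame of bin between -0.125 and 0.125 m and y of tray_a_mid in the frame of bin between -0.205 and 0.205 m and x of tray_b_mid in the frame of bin between -0.125 and 0.125 m and y of tray_b_mid in the frame of bin between -0.205 and 0.205 m and angle between slidebox_mid's own z axis and vertical below 0.2 rad and linear speed of each of spanner, slidebox, tray_a, tray_b below 0.02 m/s); the robot touches nothing.
It fails at once if the slide box is tipped more than 0.6 rad (angle between slidebox_mid's own z axis and vertical above 0.6 rad).
It fails at once if the spanner is let go more than 25 mm above its seat in the cradle (horizontal distance between spanner_mid and cradle_seat below 0.05 m and z of spanner_mid in the frame of cradle_seat above 0.025 m and contact force between the fingers and spanner below 0.05 N).
It fails at once if a bystander is pushed more than 30 mm from its place (distance of any of tipbox, jar, case, pipette from where it was at the start of the episode above 0.03 m).
It also fails if it takes over 62 s, if anything falls off the work surface, if the arm or the gripper's body presses on something with over 40 N, if the wrist force passes 120 N, or if a joint passes its speed limit or range.

### The arm

A 7-joint arm with a two-finger parallel gripper is mounted at the origin on the work surface. World frame = base frame: x ahead of the robot, y to its left, z up, the work surface at z = 0. Lengths are in m, angles in rad, forces in N, time in s.
With the tool pointing down it reaches from about 0.425 to 0.925 m from the base axis. Payload 6.8 kg.
Tool frame: the origin (TCP) lies midway between the tips of the shut fingers; the grasp point (between the pads) lies 19 mm behind it; z points along the fingers, y is the line along which they close (so a half turn about z gives the same grasp; the last joint's range is limited). The gripper opens to 88 mm and grips with 3 to 60 N. Pads are 20 mm wide; open, the fingers measure 115 mm over their backs; the gripper's body (75 mm by 178 mm) begins 61 mm behind the grasp point.
Start: joints at [0.995, 0.477, 0.022, 1.555, -0.011, 1.109, -0.083], TCP at [0.304, -0.602, 0.223] pointing down, gripper open.
Joint ranges: [-2.96, 2.96], [-0.34, 2.1], [-1.41, 1.46], [0.24, 2.44], [-1.37, 4.51], [0.17, 1.92], [-2.96, 2.96]. Speed limits (rad/s): [2.39, 2.39, 3.14, 3.14, 3.14, 3.14, 3.14].

### API

Orientations are given as [roll, pitch, yaw] about the fixed x, y, z axes, in that order (R = Rz(yaw) Ry(pitch) Rx(roll)).
In Python, from cell import manip, eyes gives the robot as it stands.
- The arm moves only by the shell command python3 -m crank 'ROWS' [FORCE]. ROWS is JSON, one flat list of numbers, 7 for each row, row after row: the shift along the tool's x, y, z in mm, then the turn, a rotation vector about the tool's x, y, z in degrees, then the finger opening in mm, from 0 to 87.8. A call has 1 to 5 rows; each row shifts and turns the commanded pose from where the row before left it, along the tool's axes as they then stand; what a row does not reach is not made up. A row lasts 1/8 s, in which the tool goes at most 62.5 mm and 10.7 degrees, less where a joint would pass 70% of its speed; a pose out of reach is approached as far as the arm can. A call with a gripper value outside its range is refused whole. The fingers move at their own pace and stop on an object; FORCE is the grip in N (left out, the last holds). Time passes only in rows, so rows that do not move let the fingers close. It gives the time, the measured TCP pose, the force, the opening and the grip force at its end, in the units of the state.
- manip.sense(): the state, without advancing time (a new reading comes with each control period).
- eyes.camera(name): name is "scene" or "top" or "wrist"; returns a dict with "img" (384x512x3 uint8, red, green, blue), "camera_matrix" (3x3 intrinsics, pixels), "origin" and "attitude" of the camera in the world. Camera axes: x right, y up, looking along -z (the intrinsics and any distortion apply to the point x, -y, -z); pixel columns grow to the right and rows downward; lengths in m; the calibration is good to about 2 mm. A picture is of the moment at which its call begins. There is no depth.
- manip.sign_off(): hands the job in; it is judged then, once.
The state is a dict: "time_s": time; "joint_pos": joint angles; "dq": joint speeds; "joint_efforts": joint torques, N m; "tool_pos": TCP position; "eef_rot": TCP orientation; "force": force on the tool from outside, world axes, zero at the start; "wrist_torque": the same for the moment, N m; "width": finger opening in m; "grasp_force": force on a finger pad.
Only numpy, scipy, OpenCV 4.12 (cv2) and the standard library are available. Lean on these libraries where they do the work, as an engineer would, in place of code of your own. Each camera call takes 0.05 s, during which the arm holds its last target. There are 200 camera calls.

## Working session

There is one attempt and no reset: what is moved stays moved. The work goes in short steps, Python scripts to look and compute and a shell command to move; the robot and the scene stay as the last step left them, time stands still between calls to the robot, and variables do not carry over. Pictures are saved under pics/ and viewed, at most 10 in all, crops included, and the job is handed in when it is done.

```bash
mkdir -p pics; ls
cat > h.py <<'E'
import numpy as np, cv2
from scipy.spatial.transform import Rotation as R
from cell import manip, eyes
def cam(n):
    c=eyes.camera(n); return c
def att(c):
    a=np.array(c["attitude"],float)
    return a if a.shape==(3,3) else R.from_euler('xyz',a).as_matrix()
def ray(c,u,v,z):
    K=np.array(c["camera_matrix"]); p=np.linalg.inv(K)@[u,v,1]
    d=att(c)@[p[0],-p[1],-p[2]]; o=np.array(c["origin"])
    return o+d*(z-o[2])/d[2]
def save(c,n): cv2.imwrite('pics/'+n,cv2.cvtColor(c["img"],cv2.COLOR_RGB2BGR))
E
python3 - <<'E'
from h import *
import pickle
for n in("top","scene"):
    c=cam(n); pickle.dump(c,open(n+'.pkl','wb')); save(c,n+'0.png'); print(n,{k:np.array(v).round(3).tolist() for k,v in c.items() if k!='img'})
print(manip.sense())
E
```

```text
pics
top {'camera_matrix': [[374.356, 0.0, 264.497], [0.0, 374.356, 192.476], [0.0, 0.0, 1.0]], 'origin': [0.402, 0.045, 1.188], 'attitude': [0.12, 0.008, -1.546]}
scene {'camera_matrix': [[385.372, 0.0, 255.607], [0.0, 385.372, 187.275], [0.0, 0.0, 1.0]], 'origin': [1.004, 0.737, 0.687], 'attitude': [0.935, 0.018, 2.514]}
{'time_s': 0.1, 'joint_pos': array([ 0.994917  ,  0.4777166 ,  0.02235253,  1.556307  , -0.0114978 ,
        1.10930376, -0.08311195]), 'dq': array([-6.22954319e-04, -3.58900274e-04,  2.93649157e-05, -1.20672675e-03,
        8.86579002e-04,  4.52145081e-04, -1.11594447e-03]), 'joint_efforts': array([ 4.36734132e-03, -5.84089243e+01,  1.54009525e+00, -2.73315865e+01,
       -5.42105630e-02,  1.30225543e-02,  3.04482217e-05]), 'tool_pos': array([ 0.30410913, -0.60202449,  0.22179895]), 'eef_rot': array([-3.13999095e+00,  1.22635059e-04,  4.67780181e-01]), 'force': array([ 0.14344993, -0.42229929, -0.3316931 ]), 'wrist_torque': array([0.0256364 , 0.04018894, 0.02236569]), 'grasp_force': 0.0, 'width': 0.08790964171323701}
```

View pics/top0.png

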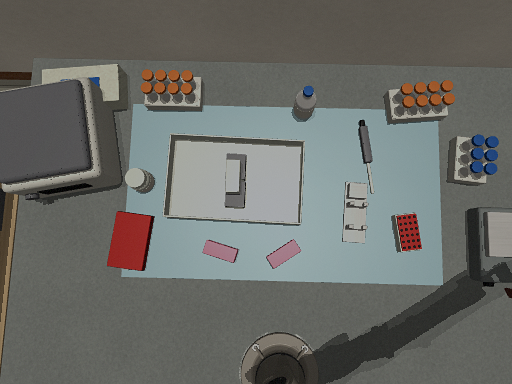

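View pics/scene0.png

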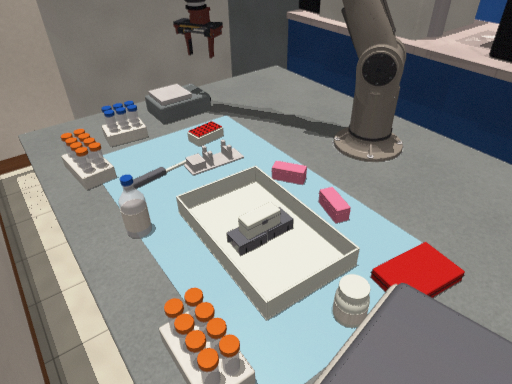

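Top view: bin rim corners lie near (168,136), (303,140), (300,224) and (165,219). The dark tray stack is at (226-246, 153-207) with the box on top at its far end. The cradle is at (343-368, 181-243) with its shelf at the top (+x), and the pink decoys are below the bin. The scene view agrees.

Run:
```python
from h import *
import pickle
t=pickle.load(open('top.pkl','rb')); s=pickle.load(open('scene.pkl','rb'))
def crop(c,x0,y0,w,h,f): 
    return cv2.resize(c["img"][y0:y0+h,x0:x0+w],None,fx=f,fy=f,interpolation=cv2.INTER_CUBIC)
a=crop(t,210,145,50,70,8);b=crop(t,335,175,50,70,8)
cv2.imwrite('pics/m1.png',np.hstack([a,b])[:,:,::-1])
for n,uv in dict(b1=(170,137),b2=(303,140.5),b3=(300.5,223),b4=(166,218)).items(): print(n,ray(t,*uv,.06).round(3))
g=t["img"].astype(int); m=np.zeros(g.shape[:2],np.uint8); sub=g[145:215,200:270]; m[145:215,200:270]=(sub.max(2)<125)*255
cn=max(cv2.findContours(m,0,2)[0],key=cv2.contourArea); r=cv2.minAreaRect(cn); print(r)
for p in cv2.boxPoints(r): print(p.round(1),ray(t,*p,.039).round(3))
```

```text
b1 [0.704 0.355 0.06 ]
b2 [ 0.702 -0.057  0.06 ]
b3 [ 0.448 -0.053  0.06 ]
b4 [0.453 0.353 0.06 ]
((235.41366577148438, 180.60873413085938), (20.075590133666992, 54.83995819091797), 1.5911402702331543)
[224.6 207.7] [0.49  0.18  0.039]
[226.1 152.9] [0.663 0.181 0.039]
[246.2 153.5] [0.662 0.118 0.039]
[244.7 208.3] [0.49  0.118 0.039]
```

View pics/m1.png

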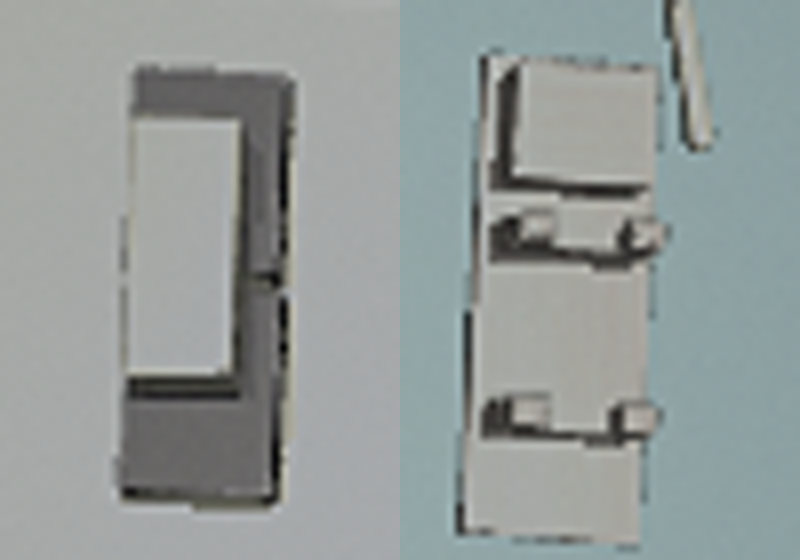

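The crop shows the box top at about (226.5-240, 160-192) px, centred over the -y-to-+y left part of the trays. The tray joint is at row ~180. The cradle notch posts are at about (352,203)/(366,204) and (351,226)/(365,227), with the shelf at the far end.

Run:
```python
from h import *
import pickle
t=pickle.load(open('top.pkl','rb'))
A=lambda x,y:(210+x/8-.5+.06,145+y/8-.5+.06)
B=lambda x,y:(335+(x-400)/8-.44,175+y/8-.44)
def pr(n,ps,z):
    P=np.array([ray(t,*p,z) for p in ps]); print(n,P[:,:2].round(3).tolist(),'c',P.mean(0).round(4)); return P
pr('box',[A(134,118),A(240,120),A(232,376),A(126,374)],.085)
pr('tray',[A(135,72),A(292,77),A(274,495),A(122,490)],.039)
P=pr('posts far',[B(540,222),B(650,232)],.058); Q=pr('posts near',[B(530,410),B(640,418)],.058)
d=(P-Q).mean(0); print('len',np.linalg.norm(d),'yaw',np.arctan2(d[1],d[0]))
pr('shelf',[B(518,60),B(655,68),B(645,188),B(510,180)],.036)
pr('base',[B(482,55),B(658,68),B(640,545),B(460,532)],.008)
u=d/np.linalg.norm(d); print('seat',(P.mean(0)-u*.032).round(4),(Q.mean(0)+u*.038).round(4))
```

```text
box [[0.633, 0.175], [0.633, 0.135], [0.536, 0.135], [0.536, 0.174]] c [0.5843 0.1544 0.085 ]
tray [[0.661, 0.18], [0.66, 0.119], [0.496, 0.121], [0.496, 0.179]] c [0.5782 0.1497 0.039 ]
posts far [[0.515, -0.208], [0.512, -0.249]] c [ 0.5132 -0.2287  0.058 ]
posts near [[0.444, -0.204], [0.442, -0.245]] c [ 0.4427 -0.2246  0.058 ]
len 0.07069721807713163 yaw -0.058391085403008
shelf [[0.58, -0.205], [0.578, -0.258], [0.531, -0.253], [0.533, -0.201]] c [ 0.5554 -0.2292  0.036 ]
base [[0.586, -0.196], [0.582, -0.266], [0.394, -0.258], [0.397, -0.188]] c [ 0.4898 -0.2269  0.008 ]
seat [ 0.4813 -0.2268  0.058 ] [ 0.4806 -0.2268  0.058 ]
```

```bash
python3 -m crank '[0,0,0,0,0,9,80, 0,0,0,0,0,9,80, 0,0,0,0,0,8.8,80, 17.5,-47,0,0,0,0,80, 17.5,-47,0,0,0,0,80]' 15 && python3 -m crank '[17.5,-47,0,0,0,0,80, 17.5,-47,0,0,0,0,80, 17.5,-47,0,0,0,0,80, 17.5,-47,0,0,0,0,80, 17.5,-47,0,0,0,0,80]' && python3 -c "from cell import manip;print(manip.sense()['joint_pos'])"
```

```text
time_s: 0.72
tool_pos: [0.3393, -0.5073, 0.222]
eef_rot: [-3.141, 0.001, -0.001]
force: [1.4, -0.0, 0.1]
width: 0.0798
grasp_force: 0.0
time_s: 1.35
tool_pos: [0.427, -0.2718, 0.2225]
eef_rot: [-3.141, 0.0, 0.0]
force: [0.8, 0.0, -0.6]
width: 0.0803
grasp_force: 0.0
[ 0.4665018   0.20119611 -0.02637578  1.95136662  0.00630854  0.9893841
 -1.13360283]
```

```bash
python3 -m crank '[17.5,-47,0,0,0,0,80, 17.5,-47,0,0,0,0,80, 17.5,-47,0,0,0,0,80, 17.5,-47,0,0,0,0,80, 17.5,-47,0,0,0,0,80]' && python3 -m crank '[17.5,-47,0,0,0,0,80, 17.5,-47,0,0,0,0,80, 17.5,-47,0,0,0,0,80, 17,-50,20,0,0,0,80, 0,0,40,0,0,0,80]' && python3 -m crank '[0,0,40,0,0,0,80, 0,0,0,0,0,0,80]'
python3 - <<'E'
from h import *
c=cam('wrist'); save(c,'w1.png'); print(c['origin'],c['attitude'],c['camera_matrix'])
E
```

```text
time_s: 1.98
tool_pos: [0.5145, -0.037, 0.2225]
eef_rot: [3.141, 0.0, -0.0]
force: [0.7, -0.2, 0.6]
width: 0.0798
grasp_force: 0.0
time_s: 2.6
tool_pos: [0.5851, 0.1588, 0.1631]
eef_rot: [-3.137, -0.004, 0.007]
force: [-0.4, -1.7, -1.0]
width: 0.0801
grasp_force: 0.0
time_s: 2.85
tool_pos: [0.5812, 0.1516, 0.1195]
eef_rot: [3.139, 0.007, 0.0]
force: [0.6, 1.0, -0.1]
width: 0.0802
grasp_force: 0.0
[0.66335931 0.15271586 0.28041904] [-0.30391243 -0.00248649 -1.57037584] [[271.38803981   0.         257.05924871]
 [  0.         271.38803981 191.9010973 ]
 [  0.           0.           1.        ]]
```

View pics/w1.png

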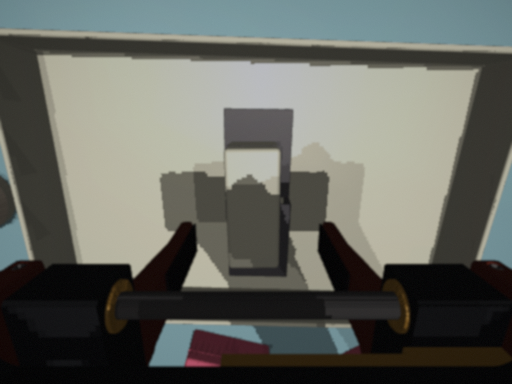

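The wrist view shows the box top centred near column 253, between the fingers at 185 and 330. That puts it about 3 mm to +y. Descend and grip.

```bash
python3 -m crank '[3,-3,25,0,0,0,80, 0,0,25,0,0,0,80, 0,0,21,0,0,0,80, 0,0,0,0,0,0,80]' && python3 -m crank '[0,0,0,0,0,0,30, 0,0,0,0,0,0,30, 0,0,0,0,0,0,30, 0,0,0,0,0,0,30, 0,0,0,0,0,0,30]' 15
```

```text
time_s: 3.4
tool_pos: [0.5871, 0.1553, 0.0523]
eef_rot: [3.141, 0.0, -0.0]
force: [0.4, 0.2, 0.7]
width: 0.08
grasp_force: 0.0
time_s: 4.03
tool_pos: [0.587, 0.1555, 0.052]
eef_rot: [3.142, -0.0, 0.0]
force: [-0.5, -0.0, 3.1]
width: 0.0419
grasp_force: 15.0
```

```bash
python3 -m crank '[0,0,-12,0,0,0,30, 0,0,-13,0,0,0,30, 0,-20,0,0,0,0,30, -3,-25,0,0,0,0,30, -3,-25,0,0,0,0,30]' && python3 -m crank '[-3,-25,0,0,0,0,30, 0,-20,0,0,0,0,30, 0,-5,10,0,0,0,30, 0,0,20,0,0,0,30, 0,0,15,0,0,0,30]' && python3 -m crank '[0,0,8,0,0,0,30, 0,0,3,0,0,0,30, 0,0,0,0,0,0,30]'
```

```text
time_s: 4.65
tool_pos: [0.5803, 0.228, 0.0766]
eef_rot: [-3.141, 0.0, 0.001]
force: [0.3, 0.8, -1.8]
width: 0.0416
grasp_force: 15.0
time_s: 5.28
tool_pos: [0.5774, 0.2735, 0.0293]
eef_rot: [3.139, 0.002, -0.002]
force: [1.1, -1.0, -2.7]
width: 0.0418
grasp_force: 15.0
time_s: 5.65
tool_pos: [0.5781, 0.2754, 0.0207]
eef_rot: [-3.142, -0.0, -0.0]
force: [-0.0, -0.1, -1.9]
width: 0.0421
grasp_force: 15.0
```

```bash
python3 -m crank '[0,0,1.5,0,0,0,30, 0,0,1,0,0,0,30, 0,0,0,0,0,0,30]' && python3 -m crank '[0,0,0,0,0,0,70, 0,0,0,0,0,0,70, 0,0,0,0,0,0,70]'
```

```text
time_s: 6.02
tool_pos: [0.5779, 0.2756, 0.0183]
eef_rot: [-3.142, -0.0, 0.0]
force: [-0.4, 0.7, -2.1]
width: 0.0416
grasp_force: 15.0
time_s: 6.4
tool_pos: [0.5781, 0.2756, 0.0184]
eef_rot: [-3.141, -0.0, 0.0]
force: [0.4, -0.2, 0.1]
width: 0.0677
grasp_force: 0.0
```

```bash
python3 -m crank '[0,0,-40,0,0,0,80, 0,0,-40,0,0,0,80, 10,30,0,0,0,0,80, 10,35,0,0,0,0,80, 10,35,0,0,0,0,80]' && python3 -m crank '[12,25,0,0,0,0,80, 0,0,20,0,0,0,80, 0,0,25,0,0,0,80, 0,0,0,0,0,0,80]'
```

```text
time_s: 7.02
tool_pos: [0.6082, 0.1746, 0.0985]
eef_rot: [-3.142, -0.001, 0.0]
force: [0.7, 1.5, -0.3]
width: 0.08
grasp_force: 0.0
time_s: 7.52
tool_pos: [0.6171, 0.1516, 0.0504]
eef_rot: [3.141, 0.005, 0.002]
force: [0.6, 0.4, 0.3]
width: 0.0801
grasp_force: 0.0
```

```bash
python3 -m crank '[2,1,16,0,0,0,80, 0,0,12,0,0,0,80, 0,0,8,0,0,0,80, 0,0,0,0,0,0,50, 0,0,0,0,0,0,50]' 12 && python3 -m crank '[0,0,0,0,0,0,50, 0,0,0,0,0,0,50, 0,0,0,0,0,0,50]'
```

```text
time_s: 8.15
tool_pos: [0.6221, 0.1496, 0.0175]
eef_rot: [-3.141, -0.001, 0.0]
force: [0.9, -0.9, -0.7]
width: 0.0632
grasp_force: 0.0
time_s: 8.52
tool_pos: [0.6222, 0.1496, 0.0176]
eef_rot: [-3.141, -0.001, 0.0]
force: [0.1, 0.0, 2.9]
width: 0.0601
grasp_force: 12.0
```

```bash
python3 -m crank '[0,0,-12,0,0,0,50, 0,0,-13,0,0,0,50, 0,25,0,0,0,0,50, 0,30,0,0,0,0,50, 0,30,0,0,0,0,50]' && python3 -m crank '[0,20,0,0,0,0,50, 0,0,10,0,0,0,50, 0,0,10,0,0,0,50, 0,0,4,0,0,0,50, 0,0,0,0,0,0,50]'
```

```text
time_s: 9.15
tool_pos: [0.6222, 0.0637, 0.0432]
eef_rot: [-3.142, -0.001, 0.0]
force: [-0.1, -0.4, -1.1]
width: 0.06
grasp_force: 12.0
time_s: 9.78
tool_pos: [0.6216, 0.0461, 0.0177]
eef_rot: [-3.141, 0.001, 0.002]
force: [0.7, 0.6, -1.7]
width: 0.0598
grasp_force: 12.0
```

Release, go up, and over to the near tray.

```bash
python3 -m crank '[0,0,0,0,0,0,80, 0,0,0,0,0,0,80, 0,0,0,0,0,0,80, 0,0,-25,0,0,0,80, 0,0,-25,0,0,0,80]' && python3 -m crank '[-20,-25,0,0,0,0,80, -22,-30,0,0,0,0,80, -22,-30,0,0,0,0,80, -21,-18,0,0,0,0,80, 0,0,0,0,0,0,80]'
python3 - <<'E'
from h import *
s=manip.sense();print(s['tool_pos'],s['eef_rot']); c=cam('wrist'); save(c,'w2.png')
E
```

```text
time_s: 10.4
tool_pos: [0.6216, 0.0445, 0.0685]
eef_rot: [3.142, 0.001, -0.0]
force: [1.1, -0.1, -0.2]
width: 0.0798
grasp_force: 0.0
time_s: 11.02
tool_pos: [0.5355, 0.1494, 0.0684]
eef_rot: [-3.141, 0.001, 0.004]
force: [-0.3, -0.4, -0.0]
width: 0.08
grasp_force: 0.0
[0.53551091 0.14938454 0.0683703 ] [-3.14103809e+00  5.10930093e-04  3.87116296e-03]
```

View pics/w2.png

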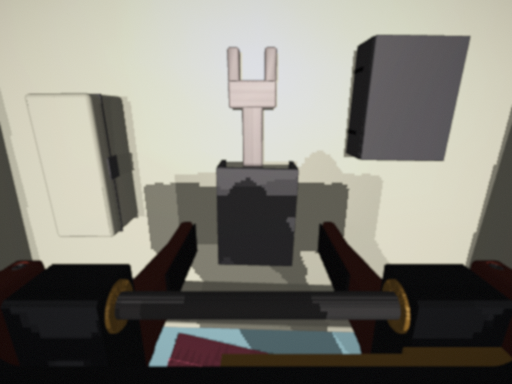

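The wrist view shows the box upright at left and the first tray at right. The spanner jaw points to +x (far, at (252,75)), and the near tray is centred at column 257 between the fingers. Grasp it.

```bash
python3 -m crank '[0,0,20,0,0,0,80, 0,0,20,0,0,0,80, 0,0,11,0,0,0,80, 0,0,0,0,0,0,50, 0,0,0,0,0,0,50]' 12 && python3 -m crank '[0,0,0,0,0,0,50, 0,0,0,0,0,0,50, 0,0,0,0,0,0,50]' && python3 -m crank '[0,0,-12,0,0,0,50, 0,0,-13,0,0,0,50, 0,25,0,0,0,0,50, 0,30,0,0,0,0,50, 0,30,0,0,0,0,50]' && python3 -m crank '[0,20,0,0,0,0,50, 0,0,10,0,0,0,50, 0,0,10,0,0,0,50, 0,0,4,0,0,0,50, 0,0,0,0,0,0,50]'
```

```text
time_s: 11.7
tool_pos: [0.5376, 0.1474, 0.0177]
eef_rot: [-3.141, -0.001, -0.001]
force: [0.4, 0.2, -1.2]
width: 0.064
grasp_force: 0.2
time_s: 12.08
tool_pos: [0.5374, 0.1476, 0.0178]
eef_rot: [-3.141, -0.001, -0.0]
force: [-0.0, 0.4, 3.7]
width: 0.0598
grasp_force: 12.0
time_s: 12.7
tool_pos: [0.5371, 0.0618, 0.0431]
eef_rot: [-3.141, -0.001, 0.0]
force: [0.3, -0.1, -1.3]
width: 0.0598
grasp_force: 12.0
time_s: 13.32
tool_pos: [0.5366, 0.0439, 0.0177]
eef_rot: [-3.141, 0.001, 0.002]
force: [0.7, -0.7, 0.2]
width: 0.0598
grasp_force: 12.0
```

```bash
python3 -m crank '[0,0,0,0,0,0,80, 0,0,0,0,0,0,80, 0,0,0,0,0,0,80, 0,0,-25,0,0,0,60, 0,0,-25,0,0,0,60]' && python3 -m crank '[0,-25,0,0,0,0,50, 0,-30,0,0,0,0,50, 0,-30,0,0,0,0,50, -4,-21,0,0,0,0,50, 0,0,0,0,0,0,50]'
python3 - <<'E'
from h import *
import pickle
s=manip.sense();print(s['tool_pos'],s['eef_rot']); c=cam('wrist'); save(c,'w3.png'); pickle.dump(c,open('w3.pkl','wb'))
t=cam('top'); pickle.dump(t,open('t3.pkl','wb'))
a=cv2.resize(t['img'][135:225,160:305],None,fx=3,fy=3,interpolation=2); 
o=np.zeros((384+270,512,3),np.uint8); o[:384]=c['img']; o[384:,:435]=a
cv2.imwrite('pics/m3.png',cv2.resize(o,None,fx=.9,fy=.9)[:,:,::-1])
E
```

```text
time_s: 13.95
tool_pos: [0.5366, 0.0425, 0.0686]
eef_rot: [3.142, 0.001, 0.0]
force: [0.4, 0.3, -0.7]
width: 0.0633
grasp_force: 0.0
time_s: 14.58
tool_pos: [0.5325, 0.1504, 0.0683]
eef_rot: [-3.141, -0.0, 0.003]
force: [-0.3, -0.5, 0.6]
width: 0.0499
grasp_force: 0.0
[0.53248601 0.15042031 0.06828899] [-3.14069142e+00 -1.39092241e-04  3.43326769e-03]
```

View pics/m3.png

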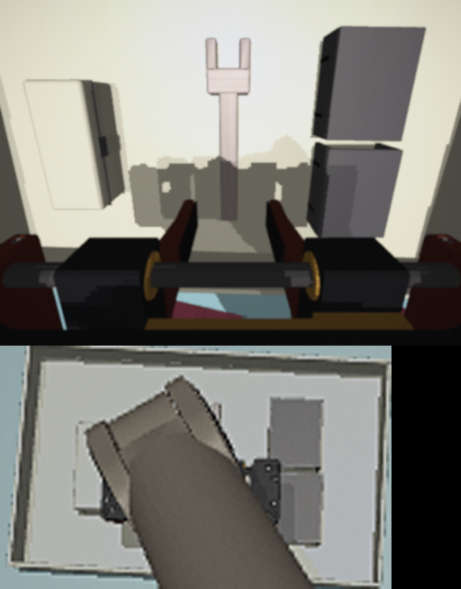

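Run:
```python
from h import *
import pickle
c=pickle.load(open('w3.pkl','rb')); g=c['img'].astype(int)
sub=((g[...,0]-g[...,1])>12)
for r in (60,90,110,130,150,170,190,210,230,240):
    x=np.where(sub[r,225:290])[0]+225
    if len(x): print(r,x.min(),x.max(),ray(c,x.min()-.5,r,.017).round(4)[:2],ray(c,x.max()+.5,r,.017).round(4)[:2])
col=np.where(sub[:260,255])[0]; print(col.min(),col.max(),ray(c,255,col.max()+.5,.017).round(4))
col=np.where(sub[:100,236])[0];print(col.min(),ray(c,236,col.min()-.5,.017).round(4))
```

```text
60 230 276 [0.6468 0.1711] [0.6469 0.1376]
90 231 275 [0.6267 0.1709] [0.6268 0.1378]
110 245 262 [0.6126 0.1608] [0.6127 0.1473]
130 246 262 [0.598  0.1602] [0.598  0.1471]
150 245 262 [0.5826 0.1611] [0.5827 0.147 ]
170 246 262 [0.5667 0.1604] [0.5667 0.1468]
77 178 [0.5597 0.1528 0.017 ]
44 [0.6573 0.1663 0.017 ]
```

Spanner: jaw tip at x=0.657, junction at 0.616, so spanner_mid ≈ (0.567, 0.154), yaw ≈ 0, jaw to +x. This agrees with the given lengths (head 33-36 mm, handle 14-16 mm).

```bash
python3 -m crank '[17,-2,0,0,0,0,50, 17.5,-1.5,0,0,0,0,50, 0,0,25,0,0,0,50, 0,0,20,0,0,0,50, 0,0,12,0,0,0,50]' 40 && python3 -m crank '[0,0,2,0,0,0,50, 0,0,0,0,0,0,50]'
```

```text
time_s: 15.3
tool_pos: [0.5666, 0.1507, 0.0097]
eef_rot: [3.141, 0.002, -0.001]
force: [0.3, -0.1, -0.5]
width: 0.0502
grasp_force: 0.0
time_s: 15.55
tool_pos: [0.5676, 0.1521, 0.0095]
eef_rot: [-3.142, -0.0, 0.0]
force: [0.1, -0.1, 0.4]
width: 0.0499
grasp_force: 0.0
```

```bash
python3 -m crank '[0,-2,2,0,0,0,50, 0,0,0,0,0,0,50, 0,0,0,0,0,0,10, 0,0,0,0,0,0,10, 0,0,0,0,0,0,10]' 40 && python3 -m crank '[0,0,0,0,0,0,5, 0,0,0,0,0,0,5, 0,0,0,0,0,0,5]'
```

```text
time_s: 16.18
tool_pos: [0.5674, 0.154, 0.0072]
eef_rot: [3.142, -0.0, -0.0]
force: [-0.4, 0.7, 0.1]
width: 0.0235
grasp_force: 0.0
time_s: 16.55
tool_pos: [0.5674, 0.1539, 0.0072]
eef_rot: [3.141, 0.0, -0.0]
force: [-0.3, -1.4, 0.6]
width: 0.0159
grasp_force: 40.0
```

```bash
python3 -m crank '[0,0,-15,0,0,0,5, 0,0,-30,0,0,0,5, 0,0,-35,0,0,0,5, 0,0,-35,0,0,0,5, 0,0,-20,0,0,0,5]' && python3 -m crank '[-6,20,0,0,0,0,5, -6,30,0,0,0,0,5, -6,30,0,0,0,0,5, -7,30,0,0,0,0,5, -7,30,0,0,0,0,5]' && python3 -m crank '[-6,30,0,0,0,0,5, -6,30,0,0,0,0,5, -6,30,0,0,0,0,5, -7,30,0,0,0,0,5, -7,30,0,0,0,0,5]' && python3 -m crank '[-6,30,0,0,0,0,5, -6,30,0,0,0,0,5, -7,20,0,0,0,0,5, -7,12,0,0,0,3.3,5, 0,0,0,0,0,0,5]'
python3 - <<'E'
from h import *
import pickle
s=manip.sense();print(s['tool_pos'],s['eef_rot'],s['joint_pos'].round(2)); c=cam('wrist'); save(c,'w4.png'); pickle.dump(c,open('w4.pkl','wb'))
E
```

```text
time_s: 17.18
tool_pos: [0.568, 0.1544, 0.145]
eef_rot: [-3.141, -0.003, 0.0]
force: [0.0, -0.2, -2.9]
width: 0.0157
grasp_force: 40.0
time_s: 17.8
tool_pos: [0.5333, 0.0113, 0.141]
eef_rot: [3.141, 0.003, -0.001]
force: [0.2, -0.3, -1.7]
width: 0.0154
grasp_force: 40.0
time_s: 18.42
tool_pos: [0.5009, -0.1381, 0.1411]
eef_rot: [3.142, 0.003, -0.001]
force: [1.1, -0.5, -1.7]
width: 0.0154
grasp_force: 40.0
time_s: 19.05
tool_pos: [0.4757, -0.2289, 0.1416]
eef_rot: [3.142, 0.002, -0.061]
force: [-0.4, 0.2, -2.6]
width: 0.0158
grasp_force: 40.0
[ 0.47569679 -0.22893324  0.14157196] [ 3.14156439e+00  1.63562610e-03 -6.11689709e-02] [ 0.45  0.34 -0.15  1.97  0.07  0.83 -1.37]
```

View pics/w4.png

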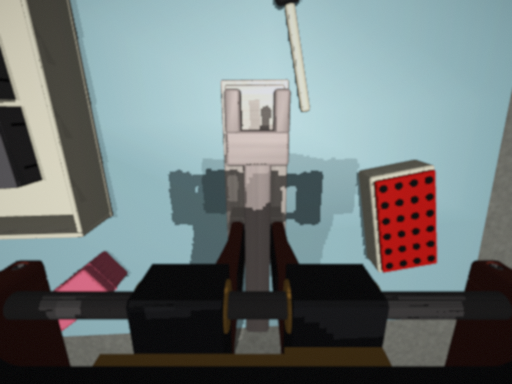

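The wrist view shows the spanner held straight over the cradle, jaw forward. The far base corners are at about (221,79) and (289,79), and the tip box and pipette are clear at right.

Run:
```python
from h import *
import pickle
c=pickle.load(open('w4.pkl','rb')); g=c['img'].astype(int)
m=(g[...,2]-g[...,0])<15   # non-blue
for r in (80,84,88,100,120,140,155):
    x=np.where(m[r,205:300])[0]+205; x=x[(x<297)]
    print(r,x.min(),x.max(),[ray(c,u,r,.008).round(4)[:2].tolist() for u in (x.min()-.5,x.max()+.5)])
col=np.where(m[60:120,255])[0]+60; print(col.min(),ray(c,255,col.min()-.5,.008).round(4))
x=.48;y=-.2268;ya=-.058
# expected far edge mid from top view base corners
print('top far mid',(.584,-.231))
# spanner in hand, prong outer edges at z ~.146
for r in (100,120,140): print([ray(c,u,r,.1515).round(4)[:2].tolist() for u in (225.5,289.5)])
```

```text
80 222 296 [[0.5863, -0.1991], [0.5816, -0.2747]]
84 221 296 [[0.5826, -0.1977], [0.5779, -0.2746]]
88 221 288 [[0.5788, -0.1974], [0.5746, -0.2664]]
100 221 290 [[0.5673, -0.1962], [0.5629, -0.2681]]
120 222 289 [[0.5474, -0.1952], [0.543, -0.2666]]
140 223 288 [[0.5266, -0.1942], [0.5223, -0.265]]
155 224 288 [[0.5105, -0.1937], [0.5061, -0.2645]]
80 [ 0.5847 -0.2329  0.008 ]
top far mid (0.584, -0.231)
[[0.562, -0.2168], [0.56, -0.2506]]
[[0.5518, -0.2159], [0.5497, -0.2503]]
[[0.5412, -0.2148], [0.5391, -0.2501]]
```

```bash
python3 -m crank '[4,-1,0,0,0,0,5, 4,-1,20,0,0,0,5, 0,0,25,0,0,0,5, 0,0,20,0,0,0,5, 0,0,10,0,0,0,5]' && python3 -m crank '[0,0,5,0,0,0,5, 0,0,4,0,0,0,5, 0,0,0,0,0,0,5]'
```

```text
time_s: 19.73
tool_pos: [0.4857, -0.2252, 0.0662]
eef_rot: [-3.141, 0.001, -0.056]
force: [-0.8, 0.5, -2.1]
width: 0.0156
grasp_force: 40.0
time_s: 20.1
tool_pos: [0.4857, -0.2265, 0.0584]
eef_rot: [3.141, -0.0, -0.058]
force: [0.3, -0.8, -1.8]
width: 0.0154
grasp_force: 40.0
```

```bash
python3 -m crank '[-1,0.8,5,0,0,0,5, 0,0,4,0,0,0,5, 0,0,3,0,0,0,5, 0,0,0,0,0,0,5]' && python3 -m crank '[0,0,2,0,0,0,5, 0,0,1,0,0,0,5, 0,0,0,0,0,0,5]' && python3 -m crank '[0,0,1,0,0,0,5, 0,0,0,0,0,0,5]'
```

```text
time_s: 20.6
tool_pos: [0.4842, -0.2271, 0.0459]
eef_rot: [-3.141, 0.0, -0.058]
force: [-0.1, 1.2, -2.0]
width: 0.0154
grasp_force: 40.0
time_s: 20.98
tool_pos: [0.4844, -0.2272, 0.0431]
eef_rot: [-3.142, 0.0, -0.058]
force: [0.3, -0.1, -2.3]
width: 0.0154
grasp_force: 40.0
time_s: 21.22
tool_pos: [0.4845, -0.2272, 0.0422]
eef_rot: [3.142, -0.0, -0.058]
force: [-0.3, -0.1, -1.2]
width: 0.0157
grasp_force: 40.0
```

```bash
python3 -m crank '[0,0,0.7,0,0,0,5, 0,0,0,0,0,0,5, 0,0,0,0,0,0,20, 0,0,0,0,0,0,40, 0,0,0,0,0,0,40]' && python3 -m crank '[0,0,0,0,0,0,40, 0,0,-20,0,0,0,40, 0,0,-40,0,0,0,40, 0,0,-50,0,0,0,40, 0,0,-50,0,0,0,40]' && python3 -m crank '[-10,50,0,0,0,0,40, -10,60,0,0,0,0,40, 0,60,0,0,0,0,40, 0,60,0,0,0,0,40, 0,0,0,0,0,0,40]'
python3 - <<'E'
from h import *
import pickle
t=cam('top'); pickle.dump(t,open('t5.pkl','wb'))
f=lambda x0,y0,w,h,k:cv2.resize(t['img'][y0:y0+h,x0:x0+w],None,fx=k,fy=k,interpolation=2)
a=f(160,130,150,100,2.5);b=f(335,170,50,80,7); 
s=cam('scene')['img'][110:310,120:370]
o=np.zeros((560,800,3),np.uint8);o[:250,:375]=a;o[:,376:726]=b;o[260:460,:250]=s
cv2.imwrite('pics/m5.png',o[:,:,::-1])
E
```

```text
time_s: 21.85
tool_pos: [0.4845, -0.2272, 0.0414]
eef_rot: [3.142, -0.0, -0.058]
force: [0.0, -1.0, 0.4]
width: 0.0366
grasp_force: 0.0
time_s: 22.48
tool_pos: [0.4841, -0.2271, 0.2029]
eef_rot: [-3.141, 0.0, -0.057]
force: [0.4, 0.1, -0.2]
width: 0.0398
grasp_force: 0.0
time_s: 23.1
tool_pos: [0.4484, -0.4612, 0.2009]
eef_rot: [3.139, 0.001, -0.065]
force: [0.0, 0.7, -0.2]
width: 0.04
grasp_force: 0.0
```

View pics/m5.png

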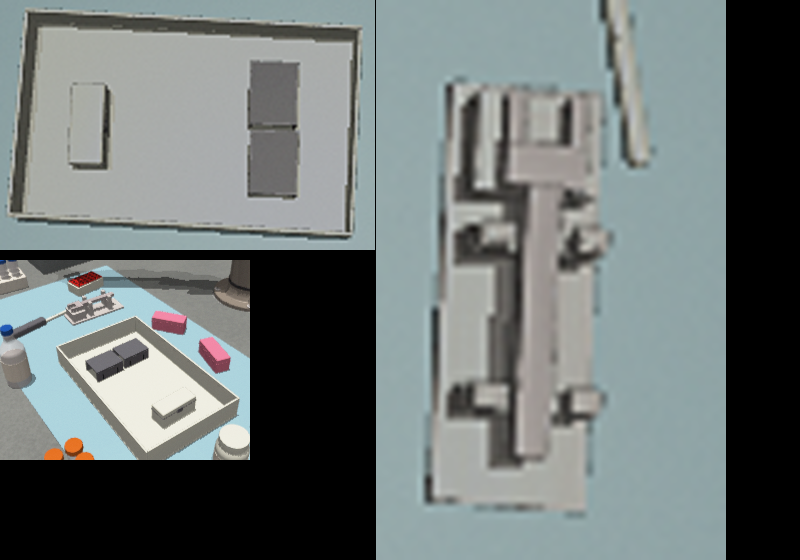

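Spanner is down in both notches with its jaw over the shelf, box upright at left, both trays in the bin, arm clear.

```bash
python3 -c "from cell import manip;print(manip.sign_off())"
```

```text
the job is handed in; nothing more can be done
None
```

I handed the job in at about 23 s of the 62 s allowed; no verdict came back. In the last pictures the spanner lies in both cradle notches with its jaw over the shelf, the slide box (upright) and both trays are inside the bin, and the arm is clear.

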